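Show a weld ferrule's sealing face to the inspection camera

ROBOT

A 7-joint arm with a two-finger parallel gripper is mounted at the origin on a cart in front of the work surface, level with it; the furniture and walls round the work are solid. World frame = base frame: x ahead of the robot, y to its left, z up, the work surface at z = 0. Lengths are in m, angles in rad, forces in N, time in s.
With the tool pointing down it reaches from about 0.4 to 0.85 m from the base axis. Payload 10.4 kg.
Tool frame: the origin (TCP) lies midway between the tips of the shut fingers; the grasp point (between the pads) lies 19 mm behind it; z points along the fingers, y is the line along which they close (so a half turn about z gives the same grasp; the last joint's range is limited). The gripper opens to 87 mm and grips with 3 to 60 N. Pads are 19 mm wide; open, the fingers measure 117 mm over their backs; the gripper's body (75 mm by 190 mm) begins 51 mm behind the grasp point.
Start: joints at [-1.199, 0.332, -0.065, 1.46, 0.022, 1.35, -0.088], TCP at [0.24, 0.577, 0.223] pointing down, gripper open.
Joint ranges: [-2.6, 2.6], [-0.5, 2.12], [-1.47, 1.34], [0.16, 2.42], [-1.27, 4.41], [0.06, 2.06], [-2.6, 2.6]. Speed limits (rad/s): [2.22, 2.22, 2.79, 2.79, 3.14, 3.14, 3.14].

INTERFACE

Orientations are given as a unit quaternion [x, y, z, w].
In Python, from bench import r gives the robot as it stands.
- The arm moves only by the tool apply_moves, never from a script. Its argument "steps" is a list of rows, each a list of 7 numbers: the turn, a rotation vector about the tool's x, y, z in rad, then the shift along the tool's x, y, z in mm, then the opening, from -1 (shut) to 1 (fully open). In form: [[ax, ay, az, x, y, z, claw], ...]. A call has 1 to 20 rows; each row is the pose to reach, as a shift and turn from the pose commanded when the call began, along the tool's axes at that moment; what a row does not reach only later rows make up. A row lasts 1/12 s, in which the tool goes at most 41.7 mm and 7.16 degrees, less where a joint would pass 70% of its speed; a pose out of reach is approached as far as the arm can. A call with a gripper value outside its range is refused whole. The fingers move at their own pace and stop on an object; "force" is the grip in N (left out, the last holds). Time passes only in rows, so rows that repeat a pose let the fingers close. It gives the time, the measured TCP pose, the force, the opening and the grip force at its end, in the units of the state.
- r.read_state(): the state, without advancing time (a new reading comes with each control period).
- r.camera(name): name is "scene" or "top" or "wrist"; returns a dict with "pixels" (384x512x3 uint8, red, green, blue), "z_map" (384x512 float32, m along the optical axis (not along the pixel's ray), 0 where there is no reading), "fovy" (degrees; the focal length in pixels is half the picture's height over the tangent of half this angle, whatever the lens; pixels are square), "cx", "cy" (the principal point, pixels), "k1" (the pictures are not rectified: a ray, as slopes to the right and down, at radius r is drawn at 1 + k1 r^2 times it, then the intrinsics apply), "position" and "orientation" of the camera in the world. Camera axes: x right, y down, z forward; pixel columns grow to the right and rows downward; lengths in m; the calibration is good to about 2 mm. A picture is of the moment at which its call begins.
- r.close_job(): hands the job in; it is judged then, once.
The state is a dict: "time": time; "joint_positions": joint angles; "joint_vel": joint speeds; "joint_torque": joint torques, N m; "ee_pos": TCP position; "eef_rot": TCP orientation; "ft_force": force on the tool from outside, world axes, zero at the start; "torque": the same for the moment, N m; "width": finger opening in m; "grip_force": force on a finger pad.
Only numpy, scipy, OpenCV 4.12 (cv2) and the standard library are available. Lean on these libraries where they do the work, as an engineer would, in place of code of your own. Each camera call takes 0.05 s, during which the arm holds its last target. There are 200 camera calls.

TASK

Swing the red retaining arm of the holding fixture fully clear by its black knob and leave it open, then take the steel ferrule out of its nest by its tube. Hold it up in front of the inspection camera with the flat sealing face of its flange square to the lens, centred on the line of sight and 9 cm from the lens front, and finish while still holding it there at rest in the air. Do not touch the camera or disturb the loose parts on the table.

Things in the scene. Friction and masses are not known exactly. Their poses are not given: they have to be found in the camera images.
- holding_fixture: flat aluminium plate with a blue nest ring, fixed to the table; 74 mm along its x, its y from -102 to +48 mm, top face 10 mm above the table. Origin: under the centre of the nest, on the table. The nest ring stands 4 mm above the plate, inner radius 27 mm, outer 32 mm. The retaining arm's upright pivot is at y = -75 mm. z up
- retaining_arm (a joint): angle (rad) of the red retaining arm about its upright pivot: near 0 (up to 0.12) it lies along the fixture's y and overlaps the ferrule's flange; it grows as the arm turns clockwise seen from above (from 0 the knob goes towards the fixture's -x), to the stop at 1.4. Stiff (about 3 N at the knob), stays where it is left. The arm is 16 mm wide, reaches 55 mm from the pivot to the ferrule side and 45 mm the other way; its top is 27 mm above the table
- swing_knob (a point): the upright round black knob on the arm's outer end, 17 mm diameter, 45 mm from the pivot axis; the knob runs from 32 to 62 mm above the table and this point lies on its axis at 62 mm, its top
- swing_pivot (a point): on the arm's pivot axis, 33 mm above the table (its top is there)
- ferrule: grey steel weld ferrule, 60 g: round flange 50 mm diameter and 8 mm thick, with a round tube on it 30 mm in diameter (34 mm at its foot), total height 30 mm. It starts with the flange down in the nest, 10 mm above the table, tube up. Origin: centre of the flat sealing face (underside of the flange); z points from there along the tube. Round: its turn about z does not matter
- ferrule_tube_end (a point): centre of the free end of the ferrule's tube, 30 mm along its z from the origin
- inspection_camera: grey base plate 95 x 104 x 8 mm with two upright cheeks 102 mm high (36 mm either side, with small clamp knobs out to 48 mm), fixed to the table. Origin: centre of the base's underside. It looks towards its -x and upwards
- camera_head: black camera head, 50 x 58 mm, with round lens and white ring light (58 mm wide), tilted in the yoke. Origin on its tilt axis 85 mm above the table. Its z is the line of sight, out of the lens, pointing up (about 50 to 63 degrees above level) and towards the robot side; the lens front is at z = +55 mm
- focus (a point): the point in the air on the line of sight 90 mm in front of the lens front (z = +145 mm of camera_head), where the centre of the sealing face belongs
- gasket_2: loose black gasket ring, 50 mm wide, 8 mm high; bystander. Origin: centre of its underside
- spare_clamp: loose grey pipe clamp ring, 54 x 66 x 13 mm; bystander. Origin: centre of its underside
- cap_06: loose yellow flip-top cap, 48 x 44 x 30 mm; bystander. Origin: centre of its underside
- grease_tin: loose round tin with green lid, 66 mm wide, 31 mm high; bystander. Origin: centre of its underside

How it is judged:
By the outcome, as a careful person would: the job done as asked, in the order asked, and still so for the second after the job is handed in, while the arm keeps its last pose, push and grip.
It also fails if it takes over 48 s, if anything falls off the work surface, if the arm or the gripper's body presses on something with over 40 N, if the wrist force passes 120 N, or if a joint passes its speed limit or range.

## Working session

There is one attempt and no reset: what is moved stays moved. The work goes in short steps, Python scripts to look and compute and a tool call to move; the robot and the scene stay as the last step left them, time stands still between calls to the robot, and variables do not carry over. Pictures are saved under pics/ and viewed, at most 10 in all, crops included, and the job is handed in when it is done.

Besides the shell and the picture viewer there is one more tool, called as a command line: name --pt "numbers of a row" for each row, then --argument value for the rest. apply_moves: Moves the arm, as the interface text tells. Its arguments: {"type":"object","properties":{"steps":{"type":"array","items":{"type":"array","items":{"type":"number"}}},"force":{"type":"number"}},"required":["steps"]}

```bash
mkdir -p pics
cat > h.py <<'E'
import numpy as np, cv2
from scipy.spatial.transform import Rotation as R
from bench import r
def cloud(c):
    h,w=c["z_map"].shape; f=h/2/np.tan(np.radians(c["fovy"])/2)
    v,u=np.mgrid[0:h,0:w].astype(float)
    x=(u-c["cx"])/f; y=(v-c["cy"])/f; a,b=x.copy(),y.copy()
    for _ in range(20):
        s=1+c["k1"]*(a*a+b*b); a=x/s; b=y/s
    z=c["z_map"]; P=np.stack([a*z,b*z,z],-1)
    P=P@R.from_quat(c["orientation"]).as_matrix().T+np.array(c["position"])
    P[z==0]=np.nan
    return P
E
python3 - <<'E'
from h import *
ims=[]
for n in ["top","scene"]:
    c=r.camera(n); np.savez(f"{n}.npz",P=cloud(c),I=c["pixels"]); print(n,c["position"],c["fovy"],c["k1"],c["orientation"])
    cv2.imwrite(f"pics/{n}.png",cv2.resize(c["pixels"][:,:,::-1],(768,576)))
s=r.read_state(); print(s["ee_pos"],s["eef_rot"],s["width"],s["time"],s["ft_force"])
E
```

```text
top [ 0.44287017 -0.01861494  0.97067796] 52.594412266673736 -0.009267811567310769 [ 0.70550222 -0.70401494  0.04969378 -0.064499  ]
scene [ 0.25685218 -0.55451637  0.7957521 ] 46.96723993922244 -0.0754399556574068 [ 0.89012806 -0.26628762  0.09831364 -0.35650717]
[0.24023809 0.57659626 0.22183435] [ 1.96076918e-01  9.80588303e-01 -6.41737699e-04 -1.03987232e-04] 0.08698378328736389 0.1 [-0.17047403  0.04012071  0.41056532]
```

View pics/top.png

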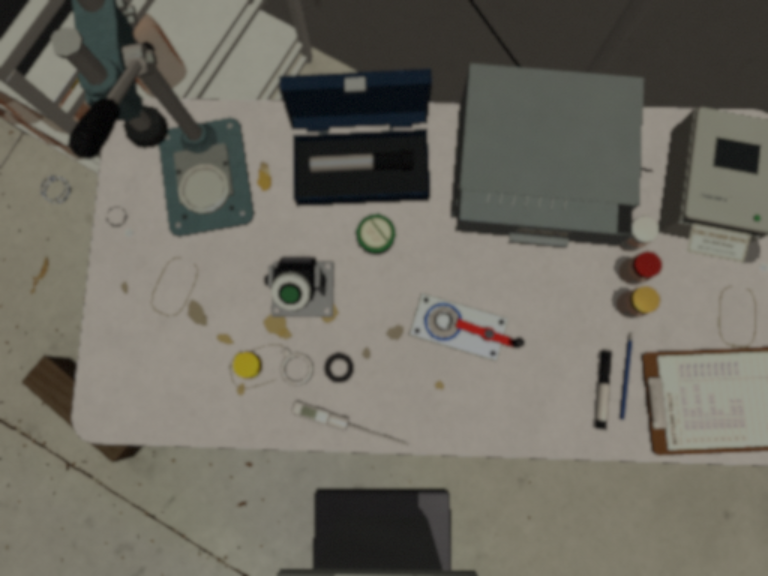

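View pics/scene.png

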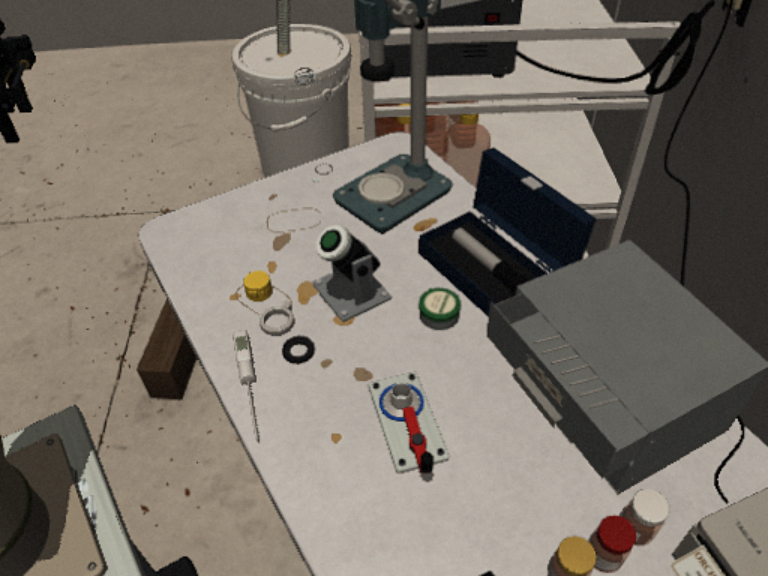

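The top view shows the nest at (443,320), the knob at (517,342) and the pivot near (488,334). The inspection camera's lens is at (290,290), and the bystanders sit at (375,234), (339,367), (297,369) and (246,365). Next I'll measure these.

Run:
```python
from h import *
for n in ["top","scene"]:
    d=np.load(n+".npz"); P=d["P"]; I=d["I"]; hsv=cv2.cvtColor(I,cv2.COLOR_RGB2HSV)
    H,S,V=[hsv[...,i].astype(int) for i in range(3)]
    x,y,z=P[...,0],P[...,1],P[...,2]
    near=lambda cx,cy,rr:(np.hypot(x-cx,y-cy)<rr)
    uv=lambda u,v:P[int(v/1.5),int(u/1.5)]
    if n=="top":
        for k,p in dict(nest=(443,320),knob=(517,342),piv=(488,334),lens=(290,292),tin=(375,234),gas=(350,367),cl=(309,372),cap=(246,365),box=(540,210),tools=(360,200),stand=(205,180)).items(): print(k,uv(*p).round(3))
        c=uv(443,320)[:2]; k0=uv(517,342)[:2]; l0=uv(290,292)[:2]
    b=near(*c,.05)&(H>100)&(H<128)&(S>100)&(z<.03)
    q=P[b]; A=np.c_[2*q[:,:2],np.ones(len(q))]; s=np.linalg.lstsq(A,(q[:,:2]**2).sum(1),rcond=None)[0]
    print(n,"nest",b.sum(),s[:2].round(4),np.sqrt(s[2]+s[0]**2+s[1]**2).round(4),np.median(q[:,2]))
    t=near(*c,.03)&(z>.033)&(z<.05)&(S<80); print("tube",t.sum(),P[t].mean(0).round(4))
    k=near(*k0,.03)&(z>.05)&(z<.075); print("knob",k.sum(),P[k].mean(0).round(4))
    rd=near(*c,.2)&((H<8)|(H>172))&(S>150)&(z<.05)&(z>.015); q=P[rd][:,:2]; m=q.mean(0); w=np.linalg.svd(q-m)[2][0] if len(q)<5000 else 0; print("red",rd.sum(),m.round(4),w)
    # ring light
    g=near(*l0,.08)&(z>.09)&(V>150)&(S<50); q=P[g]; m=np.median(q,0)
    for _ in range(5):
        u_,s_,vt=np.linalg.svd(q-q.mean(0),full_matrices=False); nn=vt[2]*np.sign(vt[2][2]); dd=(q-q.mean(0))@nn; q=q[abs(dd)<2*max(dd.std(),.001)]
    print("ring",len(q),q.mean(0).round(4),nn.round(3),"elev",np.degrees(np.arcsin(nn[2])).round(1),dd.std())
    bs=near(*l0,.12)&(z>.004)&(z<.016)&(S<60); q=P[bs][:,:2].astype(np.float32); 
    if len(q): print("base",len(q),cv2.minAreaRect(q))
```

```text
nest [ 0.549 -0.108  0.01 ]
knob [ 0.509 -0.217  0.061]
piv [ 0.525 -0.178  0.032]
lens [0.577 0.126 0.133]
tin [0.69  0.004 0.03 ]
gas [0.473 0.045 0.006]
cl [0.463 0.111 0.011]
cap [0.474 0.211 0.029]
box [ 0.714 -0.257  0.083]
tools [0.753 0.029 0.02 ]
stand [0.782 0.292 0.039]
top nest 0 [0. 0.] 0.0 nan
tube 36 [ 0.5457 -0.1077  0.0382]
knob 47 [ 0.5104 -0.2206  0.0595]
red 148 [ 0.5274 -0.1714] [-0.34676348 -0.9379526 ]
  return _methods._mean(a, axis=axis, dtype=dtype,
  ret = ret.dtype.type(ret / rcount)
  ret = um.true_divide(
<stdin>:20: RuntimeWarning: Mean of empty slice.
Traceback (most recent call last):
IndexError: index 2 is out of bounds for axis 0 with size 0
```

Run:
```python
from h import *
c=r.camera("wrist"); s=r.read_state(); T=R.from_quat(s["eef_rot"])
print(T.inv().apply(np.array(c["position"])-s["ee_pos"]), (T.inv()*R.from_quat(c["orientation"])).as_matrix().round(3), c["fovy"])
# tool-frame moves to viewing poses
for p in [(.46,.1,.33),(.47,-.13,.28)]: print(T.inv().apply(np.array(p)-s["ee_pos"])*1000)
print(T.as_matrix().round(3))
```

```text
[ 0.0700151   0.00016313 -0.16103927] [[ 0.    -0.965 -0.261]
 [ 1.     0.001 -0.001]
 [ 0.001 -0.261  0.965]] 62.24330388065618
[-386.17825692 -355.58415141 -107.6478463 ]
[-483.87360145 -563.99036656  -57.42365746]
[[-0.923  0.385 -0.   ]
 [ 0.385  0.923 -0.001]
 [-0.    -0.001 -1.   ]]
```

apply_moves --pt "0 0 0 -423 -340 -108 1" --pt "0 0 0 -423 -340 -108 1" --pt "0 0 0 -423 -340 -108 1" --pt "0 0 0 -423 -340 -108 1" --pt "0 0 0 -423 -340 -108 1" --pt "0 0 0 -423 -340 -108 1" --pt "0 0 0 -423 -340 -108 1" --pt "0 0 0 -423 -340 -108 1" --pt "0 0 0 -423 -340 -108 1" --pt "0 0 0 -423 -340 -108 1" --pt "0 0 0 -423 -340 -108 1" --pt "0 0 0 -423 -340 -108 1" --pt "0 0 0 -423 -340 -108 1" --pt "0 0 0 -423 -340 -108 1" --pt "0 0 0 -423 -340 -108 1" --pt "0 0 0 -423 -340 -108 1"

```text
time: 1.48
ee_pos: [0.5001, 0.1002, 0.3303]
eef_rot: [0.197, 0.98, 0.0, -0.0]
ft_force: [-0.2, 0.5, 0.5]
width: 0.0867
grip_force: 0.0
```

Run:
```python
from h import *
c=r.camera("wrist"); np.savez("w1.npz",P=cloud(c),I=c["pixels"],pos=c["position"],q=c["orientation"])
cv2.imwrite("pics/w1.png",cv2.resize(c["pixels"][:,:,::-1],(768,576))); s=r.read_state(); print(s["ee_pos"],s["eef_rot"],s["joint_positions"],s["joint_vel"])
```

```text
[0.49960697 0.10129347 0.33009631] [ 1.95776544e-01  9.80648431e-01  2.16647894e-05 -4.46552196e-04] [-0.64555373  0.02691456  0.36719657  1.59648746 -0.01012137  1.52076083
  0.89873315] [-0.01744171 -0.00038905 -0.01655537  0.00716898 -0.00024192 -0.00013866
 -0.00125444]
```

View pics/w1.png

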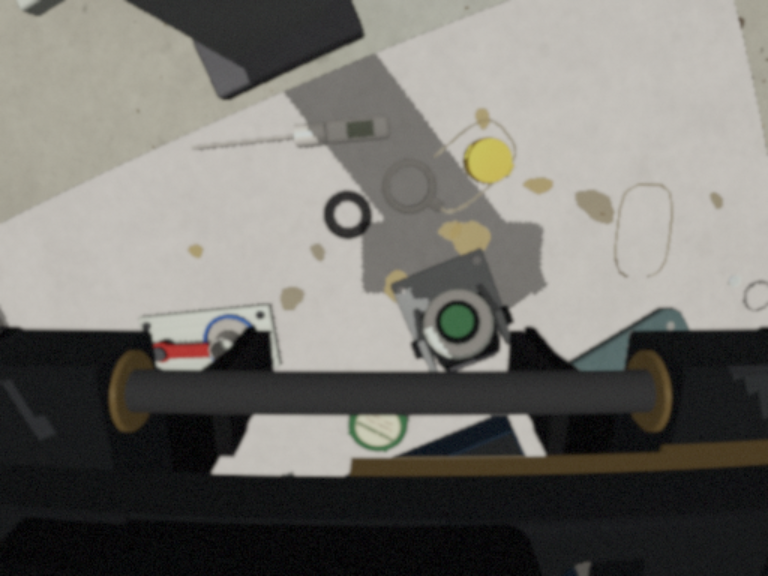

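The wrist view shows the lens at (458,320) with its grey ring unobstructed. The gripper's crossbar hides the fixture. Next I'll fit the lens ring from depth.

Run:
```python
from h import *
d=np.load("w1.npz"); P=d["P"]; I=d["I"]
hsv=cv2.cvtColor(I,cv2.COLOR_RGB2HSV).astype(int)
q0=P[213:216,304:307].reshape(-1,3).mean(0); print("lens",q0,"cam",d["pos"])
u0,v0=305,214
vv,uu=np.mgrid[0:384,0:512]
m=(np.hypot(uu-u0,vv-v0)<40)&(P[...,2]>.10)&(P[...,2]<.2)
m&=np.linalg.norm(P-q0,axis=-1)<.045
print(m.sum())
ring=m&(hsv[...,1]<60)&(hsv[...,2]>95)
q=P[ring]; print("ring n",len(q))
for _ in range(8):
    c=q.mean(0); n=np.linalg.svd(q-c,full_matrices=False)[2][2]; n*=np.sign(n[2]); dd=(q-c)@n; q=q[abs(dd)<max(2*dd.std(),.0015)]
e1=np.cross(n,[0,0,1]); e1/=np.linalg.norm(e1); e2=np.cross(n,e1)
ab=np.c_[(q-c)@e1,(q-c)@e2]; (cc,sz,_)=cv2.minAreaRect(ab.astype(np.float32)); C=c+cc[0]*e1+cc[1]*e2
print(len(q),"n",n.round(3),"el",np.degrees(np.arcsin(n[2])),"az",np.degrees(np.arctan2(n[1],n[0])),"C",C.round(4),"size",sz,dd.std(), "el from z",np.degrees(np.arcsin(min(1,(C[2]-.085)/.055))))
g=m&(hsv[...,0]>45)&(hsv[...,0]<95)&(hsv[...,1]>70); print("green",g.sum(),P[g].mean(0), ((P[g]-c)@n).mean())
# base plate
b=(np.linalg.norm(P[...,:2]-(q0[:2]),axis=-1)<.14)&(P[...,2]>.004)&(P[...,2]<.0125)&(vv<330/1.5)
b&=(uu>255)&(uu<345)
print("base",b.sum(),cv2.minAreaRect(P[b][:,:2].astype(np.float32)), np.unique((P[b][:,2]*1000).round(),return_counts=True))
for n_,D in (("w1",d),("top",np.load("top.npz")),("scene",np.load("scene.npz"))):
    Q=D["P"]; k=(np.linalg.norm(Q[...,:2]-(q0[:2]),axis=-1)<.12)
    bb=k&(Q[...,2]>.0035)&(Q[...,2]<.013)&(cv2.cvtColor(D["I"],cv2.COLOR_RGB2HSV)[...,2]>30)
    rr=cv2.minAreaRect(Q[bb][:,:2].astype(np.float32)); print(n_,bb.sum(),rr)
# crop
cv2.imwrite("pics/w1c.png",cv2.resize(I[160:260,240:380,::-1],(784,560),interpolation=cv2.INTER_CUBIC))
for n_ in ("top","scene"):
    D=np.load(n_+".npz"); Q=D["P"]; print(n_,"head pts z>.1", np.nanmean(Q[(np.linalg.norm(Q-C,axis=-1)<.03)],0))
```

```text
lens [0.57539634 0.1275686  0.13141926] cam [0.43559564 0.12735384 0.49150645]
1806
ring n 1007
791 n [-0.535  0.001  0.845] el 57.65137977693815 az 179.8561259295318 C [0.5779 0.1262 0.1272] size (0.05432669073343277, 0.05515017732977867) 0.0007520825714370452 el from z 50.15893165179089
green 463 [0.57529819 0.12697003 0.13080349] 0.0044164544456080845
base 2034 ((0.5445533394813538, 0.13306912779808044), (0.11112725734710693, 0.19961082935333252), 83.52739715576172) (array([ 4.,  5.,  6.,  7.,  8.,  9., 10., 11., 12.]), array([ 19,  91, 350, 639, 389,  89,  65, 165, 227]))
w1 2196 ((0.5530460476875305, 0.11996477842330933), (0.15034334361553192, 0.19382654130458832), 89.97303009033203)
top 784 ((0.5730117559432983, 0.12622754275798798), (0.2213296890258789, 0.23021864891052246), 69.21875762939453)
scene 1003 ((0.5717430710792542, 0.12620866298675537), (0.21932071447372437, 0.21743762493133545), 25.597537994384766)
top head pts z>.1 [0.5792142  0.12542481 0.12993856]
scene head pts z>.1 [0.57886844 0.1209993  0.12860544]
```

View pics/w1c.png

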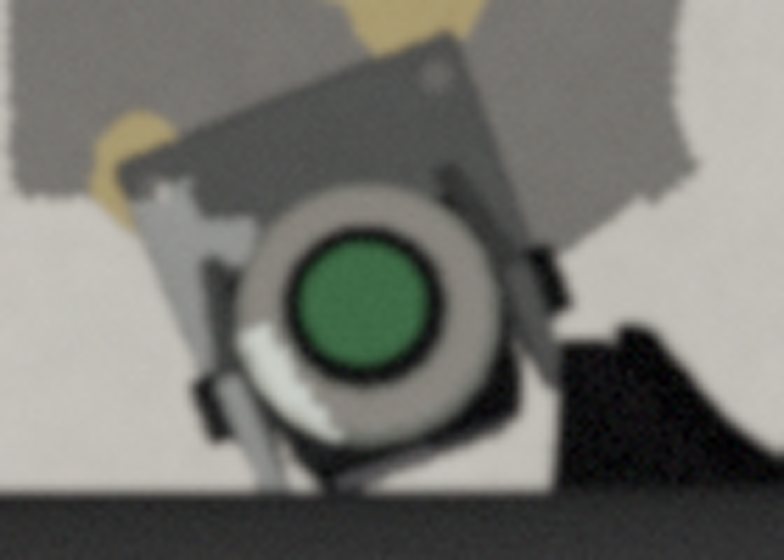

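The crop shows the lens disc centred at (363,303), the ring light around it, and the base front edge running from (120,165) to (450,32). I'll use that edge to check the azimuth.

```bash
cat >> h.py <<'E'
def ray(c,u,v,z):
    h=384; f=h/2/np.tan(np.radians(c["fovy"])/2)
    x=np.array([(u-c["cx"])/f,(v-c["cy"])/f]); a=x.copy()
    for _ in range(20): a=x/(1+c["k1"]*(a@a))
    w=R.from_quat(c["orientation"]).apply([a[0],a[1],1]); p=np.array(c["position"])
    return p+w*(z-p[2])/w[2]
E
python3 - <<'E'
from h import *
c=r.camera("wrist")
a,b,e,g=[ray(c,240+u/5.6,160+v/5.6,.008)[:2] for u,v in [(120,165),(450,32),(530,250),(190,340)]]
for p,q in [(a,b),(b,e),(a,g)]: d=q-p; print(p.round(4),q.round(4),np.linalg.norm(d),np.degrees(np.arctan2(d[1],d[0])))
E
```

```text
[0.5577 0.0798] [0.5575 0.1787] 0.09891201600704841 90.13208666822754
[0.5575 0.1787] [0.6261 0.1786] 0.06856860120675172 -0.09574486669253343
[0.5577 0.0798] [0.614  0.0785] 0.05626647396567534 -1.3845321749097212
```

apply_moves --pt "0 0 1.48 -133 -293 80 1" --pt "0 0 1.48 -133 -293 80 1" --pt "0 0 1.48 -133 -293 80 1" --pt "0 0 1.48 -133 -293 80 1" --pt "0 0 1.48 -133 -293 80 1" --pt "0 0 1.48 -133 -293 80 1" --pt "0 0 1.48 -133 -293 80 1" --pt "0 0 1.48 -133 -293 80 1" --pt "0 0 1.48 -133 -293 80 1" --pt "0 0 1.48 -133 -293 80 1" --pt "0 0 1.48 -133 -293 80 1" --pt "0 0 1.48 -133 -293 80 1" --pt "0 0 1.48 -133 -293 80 1" --pt "0 0 1.48 -133 -293 80 1" --pt "0 0 1.48 -133 -293 80 1" --pt "0 0 1.48 -133 -293 80 1"

```text
time: 2.92
ee_pos: [0.5103, -0.2207, 0.2505]
eef_rot: [0.805, 0.593, 0.0, -0.0]
ft_force: [-0.6, -0.1, -0.6]
width: 0.0869
grip_force: 0.0
```

Run:
```python
from h import *
c=r.camera("wrist"); np.savez("w2.npz",P=cloud(c),**{k:c[k] for k in c})
cv2.imwrite("pics/w2.png",cv2.resize(c["pixels"][:,:,::-1],(768,576))); s=r.read_state(); print(s["ee_pos"],s["eef_rot"],s["joint_positions"])
P=cloud(c);I=c["pixels"];hsv=cv2.cvtColor(I,cv2.COLOR_RGB2HSV).astype(int)
def circ(q):
    A=np.c_[2*q[:,:2],np.ones(len(q))]; t=np.linalg.lstsq(A,(q[:,:2]**2).sum(1),rcond=None)[0]; return t[:2].round(4),np.sqrt(t[2]+t[:2]@t[:2]).round(4),len(q)
b=(hsv[...,0]>95)&(hsv[...,0]<130)&(hsv[...,1]>90)&(P[...,2]<.03)&(P[...,2]>0); print("nest",circ(P[b]))
n0=circ(P[b])[0]
z=P[...,2]; t=(np.linalg.norm(P[...,:2]-n0,axis=-1)<.02)&(z>.035)&(z<.046); print("tube",circ(P[t]),P[t].mean(0))
k=(np.linalg.norm(P[...,:2]-[.51,-.22],axis=-1)<.03)&(z>.055)&(z<.07); print("knob",P[k].mean(0),k.sum())
```

```text
[ 0.5102101  -0.22087096  0.25048599] [ 8.05265680e-01  5.92914134e-01  7.14380727e-05 -9.92599156e-05] [-0.33250731  0.18844833  0.75859287  1.63951216 -0.13221803  1.3663872
  0.14272425]
nest (array([ 0.4909, -0.2494]), np.float64(0.1598), 663)
tube (array([0., 0.]), np.float64(0.0), 0) [nan nan nan]
knob [ 0.51185221 -0.22118817  0.06001123] 165<stdin>:9: RuntimeWarning: Mean of empty slice.
  ret = um.true_divide(
```

View pics/w2.png

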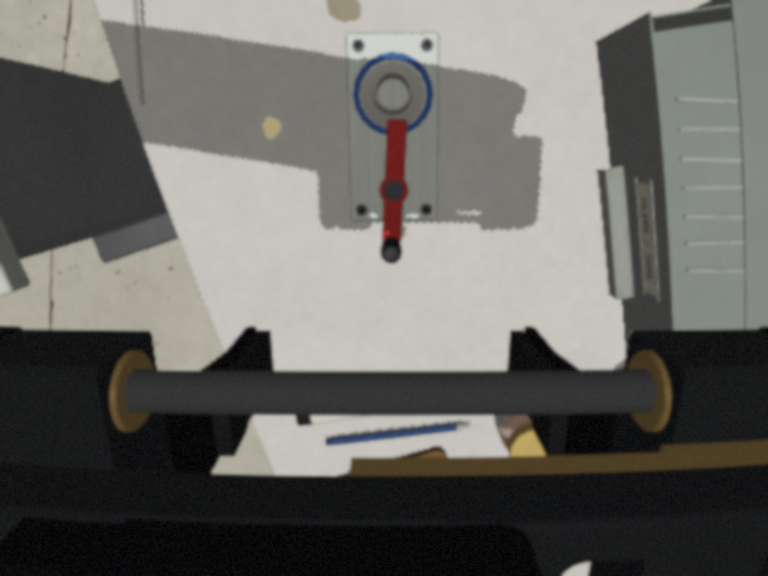

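The knob is at (391,250), the pivot at (394,190) and the nest/tube centre at (393,93). The plate screws are at (358,45), (427,45), (361,210) and (427,210).

Run:
```python
from h import *
d=np.load("w2.npz"); c={k:d[k] for k in d.files}; c["fovy"]=float(c["fovy"]); P=c["P"]; I=c["pixels"]; z=P[...,2]
hsv=cv2.cvtColor(I,cv2.COLOR_RGB2HSV).astype(int)
def circ(q):
    A=np.c_[2*q[:,:2],np.ones(len(q))]; t=np.linalg.lstsq(A,(q[:,:2]**2).sum(1),rcond=None)[0]; return t[:2].round(4),np.sqrt(t[2]+t[:2]@t[:2]).round(4),len(q)
vv,uu=np.mgrid[0:384,0:512]
b=(np.hypot(uu-262,vv-62)<35)&(hsv[...,0]>95)&(hsv[...,0]<130)&(hsv[...,1]>90); print("nest",circ(P[b]),np.median(z[b]))
n0=circ(P[b])[0]
t=(np.hypot(uu-262,vv-62)<20)&(z>.033)&(z<.05);print("tube",t.sum(),circ(P[t]),np.median(P[t],0), P[62,262])
S=[ray(c,u/1.5,v/1.5,.010)[:2] for u,v in [(358,45),(427,45),(361,210),(427,210)]]
y=(S[0]+S[1]-S[2]-S[3]); x=S[1]+S[3]-S[0]-S[2]; print("fixture y ang",np.degrees(np.arctan2(y[1],y[0])),"x+90",np.degrees(np.arctan2(x[1],x[0]))+90)
pv=ray(c,394/1.5,190/1.5,.033); kn=ray(c,391/1.5,250/1.5,.062); tb=ray(c,393/1.5,93/1.5,.04)
print("pivot",pv,"knob",kn,"tube",tb,"|pk|",np.linalg.norm(pv[:2]-kn[:2]),"|pn|",np.linalg.norm(pv[:2]-n0))
for a,q in((kn,pv),(pv,n0),(pv,tb)): e=(q[:2]-a[:2]); print(np.degrees(np.arctan2(e[1],e[0])))
m=(I[...,0]>80)&(I[...,1]<50)&(vv>80)&(vv<170)&(uu>230)&(uu<290); q=P[m&(z>.018)][:,:2]; e=np.linalg.svd(q-q.mean(0),full_matrices=False)[2][0]; print("red ang",np.degrees(np.arctan2(e[1],e[0])))
```

```text
** On entry to DLASCL parameter number  4 had an illegal value
 ** On entry to DLASCL parameter number  4 had an illegal valueTraceback (most recent call last):
  File "<stdin>", line 7, in <module>
  File "<stdin>", line 5, in circ
    x, resids, rank, s = _umath_linalg.lstsq(a, b, rcond,
                         ~~~~~~~~~~~~~~~~~~~^^^^^^^^^^^^^
                                             signature=signature)
                                             ^^^^^^^^^^^^^^^^^^^^
    raise LinAlgError("SVD did not converge in Linear Least Squares")
numpy.linalg.LinAlgError: SVD did not converge in Linear Least Squares
```

Run:
```python
from h import *
d=np.load("w2.npz"); c={k:d[k] for k in d.files}; c["fovy"]=float(c["fovy"]); P=c["P"]; I=c["pixels"]; z=P[...,2]
hsv=cv2.cvtColor(I,cv2.COLOR_RGB2HSV).astype(int); ok=np.isfinite(z)
def circ(q):
    A=np.c_[2*q[:,:2],np.ones(len(q))]; t=np.linalg.lstsq(A,(q[:,:2]**2).sum(1),rcond=None)[0]; return t[:2].round(4),np.sqrt(t[2]+t[:2]@t[:2]).round(4),len(q)
vv,uu=np.mgrid[0:384,0:512]
b=ok&(np.hypot(uu-262,vv-62)<35)&(hsv[...,0]>95)&(hsv[...,0]<130)&(hsv[...,1]>90); print("nest",circ(P[b]),np.median(z[b]))
n0=circ(P[b])[0]
t=ok&(np.hypot(uu-262,vv-62)<20)&(z>.033)&(z<.05);print("tube",t.sum(),np.mean(P[t],0) if t.any() else 0)
S=[ray(c,u/1.5,v/1.5,.010)[:2] for u,v in [(358,45),(427,45),(361,210),(427,210)]]
y=(S[0]+S[1]-S[2]-S[3]); x=S[1]+S[3]-S[0]-S[2]; print("fixture y ang",np.degrees(np.arctan2(y[1],y[0])),"x",np.degrees(np.arctan2(x[1],x[0])))
pv=ray(c,394/1.5,190/1.5,.033); kn=ray(c,391/1.5,250/1.5,.062); tb=ray(c,393/1.5,93/1.5,.04)
print("pivot",pv,"knob",kn,"tube",tb,"|pk|",np.linalg.norm(pv[:2]-kn[:2]),"|pn|",np.linalg.norm(pv[:2]-n0))
for a,q in((kn,pv),(pv,n0),(pv,tb)): e=(q[:2]-a[:2]); print(np.degrees(np.arctan2(e[1],e[0])))
T=R.from_quat(r.read_state()["eef_rot"]); p=r.read_state()["ee_pos"]
for q in (kn,pv,np.r_[n0,.04]): print("in tool mm",(T.inv().apply(q-p)*1000).round(1))
```

```text
nest (array([ 0.5488, -0.1083]), np.float64(0.029), 393) 0.012765540298064648
tube 143 [ 0.54821497 -0.10923429  0.03814897]
fixture y ang 73.42514957733455 x -17.17414475625811
pivot [ 0.52791422 -0.1797553   0.033     ] knob [ 0.51311716 -0.2193106   0.062     ] tube [ 0.54818867 -0.11106564  0.04      ] |pk| 0.04223239004279207 |pn| 0.07444511769335585
69.48990950759021
73.70680677205335
73.55550343208974
in tool mm [  2.3   2.3 188.5]
in tool mm [ 44.5   4.7 217.5]
in tool mm [118.9   3.4 210.5]
```

apply_moves --pt "0 0 0 -1 2 40 0.2" --pt "0 0 0 -1 2 80 -0.2" --pt "0 0 0 -1 2 120 -0.2" --pt "0 0 0 -1 2 160 -0.2" --pt "0 0 0 -1 2 190 -0.2" --pt "0 0 0 -1 2 205 -0.2" --pt "0 0 0 -1 2 213 -0.2" --pt "0 0 0 -1 2 213 -0.2" --pt "0 0 0 -1 2 213 -1" --pt "0 0 0 -1 2 213 -1" --pt "0 0 0 -1 2 213 -1" --pt "0 0 0 -1 2 213 -1" --pt "0 0 0 -1 2 213 -1" --pt "0 0 0 -1 2 213 -1" --force 10

```text
time: 4.13
ee_pos: [0.5121, -0.223, 0.0385]
eef_rot: [0.806, 0.592, 0.0, 0.0]
ft_force: [-3.4, 0.5, 7.3]
width: 0.0167
grip_force: 10.0
```

apply_moves --pt "0 0 0.11 0.5 -4.9 -1 -1" --pt "0 0 0.22 1.6 -9.7 -1 -1" --pt "0 0 0.33 3.2 -14.4 -1 -1" --pt "0 0 0.44 5.3 -18.9 -1 -1" --pt "0 0 0.55 7.9 -23.1 -1 -1" --pt "0 0 0.66 10.9 -27 -1 -1" --pt "0 0 0.77 14.3 -30.5 -1 -1" --pt "0 0 0.88 18.1 -33.7 -1 -1" --pt "0 0 0.99 22.2 -36.4 -1 -1" --pt "0 0 1.1 26.6 -38.6 -1 -1" --pt "0 0 1.21 31.2 -40.4 -1 -1" --pt "0 0 1.32 36 -41.6 -1 -1" --pt "0 0 1.34 36.9 -41.8 -1 -1" --pt "0 0 1.34 36.9 -41.8 -1 -1" --pt "0 0 1.34 36.9 -41.8 -1 -1" --force 15

```text
time: 5.38
ee_pos: [0.4807, -0.1751, 0.0384]
eef_rot: [0.999, -0.037, -0.002, -0.001]
ft_force: [-12.0, 0.2, 10.1]
width: 0.0163
grip_force: 15.0
```

apply_moves --pt "0 0 0 0 0 0 -0.2" --pt "0 0 0 0 0 0 -0.2" --pt "0 0 0 0 0 0 -0.2" --pt "0 0 0 0 0 -20 -0.2" --pt "0 0 0 0 0 -60 -0.2" --pt "0 0 -0.12 20 -22 -100 1" --pt "0 0 -0.24 40 -45 -130 1" --pt "0 0 -0.36 63 -71 -160 1" --pt "0 0 -0.48 63 -71 -182 1" --pt "0 0 -0.6 63 -71 -182 1" --pt "0 0 -0.72 63 -71 -182 1" --pt "0 0 -0.84 63 -71 -182 1" --pt "0 0 -0.96 63 -71 -182 1" --pt "0 0 -1.08 63 -71 -182 1" --pt "0 0 -1.2 63 -71 -182 1" --pt "0 0 -1.34 63 -71 -182 1" --pt "0 0 -1.34 63 -71 -182 1" --pt "0 0 -1.34 63 -71 -182 1" --pt "0 0 -1.34 63 -71 -182 1"

```text
time: 6.97
ee_pos: [0.5511, -0.1088, 0.2206]
eef_rot: [0.807, 0.59, 0.0, 0.0]
ft_force: [-0.1, -1.0, 0.3]
width: 0.087
grip_force: 0.0
```

Run:
```python
from h import *
c=r.camera("wrist"); P=cloud(c); I=c["pixels"]; z=P[...,2]; s=r.read_state(); p=s["ee_pos"]; T=R.from_quat(s["eef_rot"])
cv2.imwrite("pics/w3.png",cv2.resize(I[:,:,::-1],(768,576)))
hsv=cv2.cvtColor(I,cv2.COLOR_RGB2HSV).astype(int); ok=np.isfinite(z)
near=ok&(np.hypot(P[...,0]-.5485,P[...,1]+.1088)<.04)
b=near&(hsv[...,0]>95)&(hsv[...,0]<130)&(hsv[...,1]>90); q=P[b]
A=np.c_[2*q[:,:2],np.ones(len(q))]; t=np.linalg.lstsq(A,(q[:,:2]**2).sum(1),rcond=None)[0]; print("nest",t[:2],len(q))
t2=near&(z>.034)&(z<.046); (cc,rr)=cv2.minEnclosingCircle(P[t2][:,:2].astype(np.float32)); print("tube",t2.sum(),P[t2].mean(0),cc,rr)
for x in (t[:2],cc): print((T.inv().apply(np.r_[x,.02]-p)*1000).round(1))
m=ok&(I[...,0]>80)&(I[...,1]<50)&(z>.015)&(z<.04)&(np.hypot(P[...,0]-.5274,P[...,1]+.1804)<.07); q=P[m][:,:2]; e=np.linalg.svd(q-q.mean(0),full_matrices=False)[2][0]; print("red ang",np.degrees(np.arctan2(e[1],e[0])),len(q)); print(p,s["eef_rot"],s["joint_positions"])
```

```text
nest [ 0.54643318 -0.10666477] 1722
tube 160 [ 0.54804612 -0.10763171  0.0382569 ] (0.5478872656822205, -0.10819438099861145) 0.014341750182211399
[  0.6  -5.1 200.6]
[ -0.4  -3.2 200.6]
red ang 178.89468645847856 123
[ 0.55102575 -0.10879957  0.22058063] [8.07017464e-01 5.90527557e-01 1.29166079e-04 1.40235059e-05] [-0.61826923  0.24457197  0.86429213  1.67339833 -0.19188209  1.31200274
 -0.02665888]
```

View pics/w3.png

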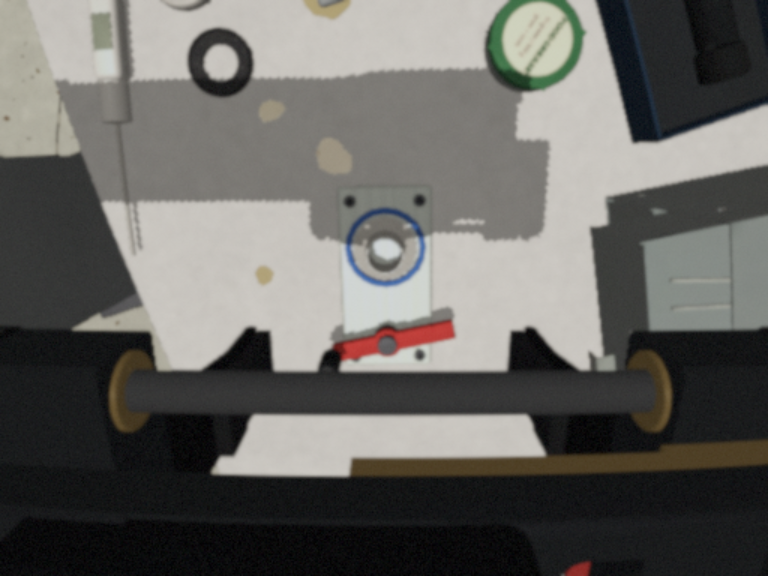

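The red arm is open at about 1.3 rad, well clear of the ferrule at (386,248). Next I'll descend onto the tube.

apply_moves --pt "0 0 0 0 -3.5 40 0.6" --pt "0 0 0 0 -3.5 80 0.3" --pt "0 0 0 0 -3.5 120 0.3" --pt "0 0 0 0 -3.5 160 0.3" --pt "0 0 0 0 -3.5 180 0.3" --pt "0 0 0 0 -3.5 190 0.3" --pt "0 0 0 0 -3.5 197 0.3" --pt "0 0 0 0 -3.5 197 0.3" --pt "0 0 0 0 -3.5 197 -1" --pt "0 0 0 0 -3.5 197 -1" --pt "0 0 0 0 -3.5 197 -1" --pt "0 0 0 0 -3.5 197 -1" --pt "0 0 0 0 -3.5 197 -1" --pt "0 0 0 0 -3.5 197 -1" --force 20

```text
time: 8.18
ee_pos: [0.548, -0.1077, 0.024]
eef_rot: [0.806, 0.592, 0.0, 0.0]
ft_force: [-0.4, 1.0, 3.3]
width: 0.0288
grip_force: 19.9
```

apply_moves --pt "0 0 0 0 0 0 -1" --pt "0 0 0 0 0 -10 -1" --pt "0 0 0 0 0 -35 -1" --pt "0 0 0 0 0 -70 -1" --pt "0 0 0 0 0 -110 -1" --pt "0 0 0 0 0 -150 -1" --pt "0 0 0 10 -4 -190 -1" --pt "0 0 0 35 -16 -215 -1" --pt "0 0 0 65 -30 -220 -1" --pt "-0.09 0.03 0 95 -43 -220 -1" --pt "-0.18 0.057 0 125 -57 -220 -1" --pt "-0.27 0.085 0 155 -70 -215 -1" --pt "-0.36 0.113 0 180 -82 -210 -1" --pt "-0.45 0.141 0 200 -91 -203 -1" --pt "-0.52 0.163 0 211 -96 -197 -1" --pt "-0.545 0.171 0 215 -98 -194 -1" --pt "-0.545 0.171 0 215 -98 -194 -1" --pt "-0.545 0.171 0 215 -98 -194 -1" --pt "-0.545 0.171 0 215 -98 -194 -1" --pt "-0.545 0.171 0 215 -98 -194 -1" --force 30

```text
time: 9.85
ee_pos: [0.5193, 0.1259, 0.2184]
eef_rot: [0.774, 0.567, 0.227, 0.167]
ft_force: [0.2, -0.1, -0.3]
width: 0.0282
grip_force: 29.7
```

Run:
```python
from h import *
s=r.read_state(); print(s["ee_pos"],R.from_quat(s["eef_rot"]).as_matrix()[:,2],s["joint_positions"],s["width"],s["grip_force"])
out=[]
for n in ("scene","top"):
    c=r.camera(n); np.savez(n+"2.npz",P=cloud(c),**{k:c[k] for k in c}); I=c["pixels"]
    if n=="scene": out.append(cv2.resize(I[110:250,150:310,::-1],(457,400),interpolation=cv2.INTER_CUBIC))
    else: out.append(cv2.resize(I[120:260,120:240,::-1],(343,400),interpolation=cv2.INTER_CUBIC))
cv2.imwrite("pics/f1.png",np.hstack(out))
```

```text
[0.51930729 0.12590848 0.21837209] [ 5.40601962e-01 -4.16681355e-04 -8.41278399e-01] [-0.93908055 -0.29556321  0.38186481  2.20383378  0.57192325  0.78536148
 -1.17411351] 0.028213846621719923 29.719676346394408
```

View pics/f1.png

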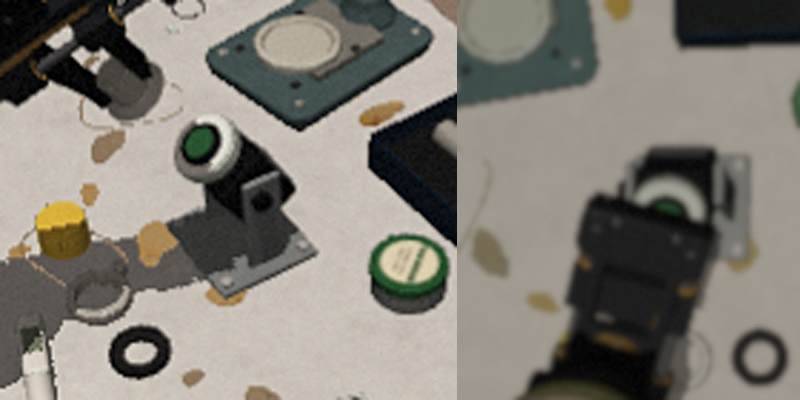

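The ferrule is held between the fingertips at (128,85), facing the lens at (203,145). Next I'll measure the flange relative to the ring in the same scene image.

Run:
```python
from h import *
from scipy.optimize import least_squares
d=np.load("scene2.npz"); P=d["P"]; I=d["pixels"]; hsv=cv2.cvtColor(I,cv2.COLOR_RGB2HSV).astype(int); ok=np.isfinite(P[...,2])
n=np.array([-.54,0,.8415]); L=np.array([.5754,.1268,.1308])
def plane(q,it=8):
    for _ in range(it):
        c=q.mean(0); m=np.linalg.svd(q-c,full_matrices=False)[2][2]; m*=np.sign(m[2]); dd=(q-c)@m; q=q[abs(dd)<max(2*dd.std(),.0015)]
    return c,m,dd.std(),q
rel=P-L; ax=rel@n; rad=np.linalg.norm(rel-ax[...,None]*n,axis=-1)
rg=ok&(rad<.035)&(abs(ax)<.012)&(hsv[...,1]<60)&(hsv[...,2]>120); c,m,sd,q=plane(P[rg]); print("ring",len(q),m,"el",np.degrees(np.arcsin(m[2])),"az",np.degrees(np.arctan2(m[1],m[0])),sd)
e1=np.cross(m,[0,0,1]);e1/=np.linalg.norm(e1);e2=np.cross(m,e1)
(x0,y0),rr=cv2.minEnclosingCircle(np.c_[(q-c)@e1,(q-c)@e2].astype(np.float32)); print("ring centre",c+x0*e1+y0*e2,rr)
g=ok&(rad<.03)&(abs(ax)<.015)&(hsv[...,0]>45)&(hsv[...,0]<95)&(hsv[...,1]>70); print("green",g.sum(),P[g].mean(0))
f=ok&(rad<.033)&(ax>.075)&(ax<.13)&(hsv[...,2]>45); F=P[f]; print("ferr",f.sum(),np.histogram(ax[f]*1000,bins=range(80,126,3)))
# flange rim points: ax 88..100, rad>20
k=f&(ax<.0995)&(ax>.086)&(rad>.019); q=P[k]; r_=q-L; a=r_@n; per=r_-a[:,None]*n; e=np.cross(n,[0,0,1]);e/=np.linalg.norm(e);w=np.cross(n,e)
uv=np.c_[per@e,per@w]*1000; print(len(uv),"axial min/max",a.min(),np.percentile(a,[5,50,95]),a.max(),"uv mean",uv.mean(0),uv.min(0),uv.max(0))
# annulus/rim model: dist to rim cylinder r=25 or plane ax=h
def fun(p):
    R_=np.hypot(uv[:,0]-p[0],uv[:,1]-p[1]); return np.minimum(abs(R_-25), np.where(R_<25,abs(a*1000-p[2]),99))
s=least_squares(fun,[0,0,98],loss="soft_l1"); print("centre off mm (e,w), back plane",s.x,np.abs(s.fun).mean(),"e",e,"w",w)
```

```text
ring 125 [-0.54826528 -0.01420736  0.83618379] el 56.73930469360668 az -178.5156102688495 0.001273144660706754
ring centre [0.57816939 0.12700356 0.12776001] 0.028683144599199295
green 103 [0.57436931 0.12792581 0.13086095]
ferr 349 (array([ 0,  0,  0, 38, 91, 35, 24, 19, 21, 23, 28, 28, 26, 13,  1]), array([ 80,  83,  86,  89,  92,  95,  98, 101, 104, 107, 110, 113, 116,
       119, 122, 125]))
111 axial min/max 0.08952061481360805 [0.09011729 0.09287943 0.09540098] 0.09670513342995764 uv mean [-14.48716804  -4.31946514] [-26.48195644 -26.84656881] [ 7.29650634 22.38471519]
centre off mm (e,w), back plane [ 2.01708905 -1.07250631 74.33028887] 1.9599789026349088 e [ 0.  1. -0.] w [-0.8415  0.     -0.54  ]
```

Run:
```python
from h import *
from scipy.optimize import least_squares
d=np.load("scene2.npz"); P=d["P"]; I=d["pixels"]
n=np.array([-.54,0,.8415]); L=np.array([.575,.127,.1308]); e=np.array([0,1.,0]); w=np.cross(n,e)*-1
rel=P-L; a=rel@n*1000; u=rel@e*1000; v=rel@w*1000; print(w)
k=np.isfinite(a)&(a>89)&(a<96.5)&(np.hypot(u,v)>21)&(np.hypot(u,v)<31)&(I.max(-1)>45)
for sg in (1,2):
    s=least_squares(lambda p:np.hypot(u[k]-p[0],v[k]-p[1])-25,[0,0],loss="soft_l1"); print(k.sum(),s.x,s.fun.std())
    k&=(abs(np.hypot(u-s.x[0],v-s.x[1])-25)<2)
s_=r.read_state(); T=R.from_quat(s_["eef_rot"]); p=s_["ee_pos"]; f=p+T.apply([0,0,.014])
t=L+.09*n; print("face by kinematics - focus mm",(f-t)*1000, "in tool",T.inv().apply(t-f)*1000)
print(T.inv().apply(w),T.inv().apply(e))
```

```text
[ 0.8415 -0.      0.54  ]
91 [1.19305908 0.91990609] 1.7929456890781
60 [1.10943466 1.26909052] 1.1146616505027394
face by kinematics - focus mm [ 0.26720318 -0.84448641 -0.26601808] in tool [ 0.7808779  -0.33122871 -0.36856168]
[3.00774986e-01 9.53549305e-01 6.16838322e-04] [ 9.53681941e-01 -3.00816580e-01 -3.74906426e-04]
```

```bash
python3 -c "
from bench import r
s=r.read_state(); print(s['joint_vel'],s['grip_force'],s['time']); print(r.close_job())"
```

```text
[ 0.00048067  0.0010315  -0.00863572  0.00757951  0.00308781 -0.0045144
 -0.00452527] 29.71967392229999 9.95
the job is handed in; nothing more can be done
None
```

The job is handed in at about 10 s: the retaining arm is open at about 1.3 rad, and the ferrule is held at rest by its tube with its sealing face about 1 mm from the focus point and square to the lens within about 1°, by my own measurements.

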